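# Set and lock the length stop of a picture-frame mitre saw

### The arm

A 6-joint arm with a two-finger parallel gripper is mounted at the origin on the work surface. World frame = base frame: x ahead of the robot, y to its left, z up, the work surface at z = 0. Lengths are in m, angles in rad, forces in N, time in s.
With the tool pointing down it reaches from about 0.425 to 0.95 m from the base axis. Payload 3.5 kg.
Tool frame: the origin (TCP) lies at the very end of the fingers, on their centre line; the grasp point (between the pads) lies ctrl.grip_point_offset behind it (ctrl.grip_point_offset is the distance from the TCP to the grasp point, in m); z points along the fingers, y is the direction in which the jaws open and shut (so a half turn about z gives the same grasp; the last joint's range is limited). The gripper opens to 85 mm and grips with 20 to 120 N. Pads are 22 mm wide; open, the fingers measure 114 mm over their backs; the gripper's body (76 mm by 85 mm) begins 54 mm behind the grasp point. The pads swing forward as they close: fully open they stand 13 mm farther back than shut.
Start: joints at [1.052, 0.286, 1.577, -0, 1.279, -0.15], TCP at [0.243, 0.63, 0.207] pointing down, gripper open.
Joint ranges: [-2.77, 2.77], [-0.9, 2.22], [0.21, 2.48], [-1.53, 4.67], [0.24, 2.81], [-2.84, 2.84]. Speed limits (rad/s): [2.79, 2.79, 3.14, 3.14, 3.14, 3.14].

### API

Orientations are given as a unit quaternion [x, y, z, w].
In Python, from plant import telemetry, imaging, ticket, finder, ctrl gives the robot as it stands. The module is installed in compiled form; this text tells all that it offers.
- The arm moves only by the shell command python3 -m crank 'ROWS' [FORCE]. ROWS is JSON, a list of rows, each a list of 7 numbers: the shift along the tool's x, y, z scaled (see below), then the turn, a rotation vector about the tool's x, y, z scaled (see below), then the opening, from 0 (shut) to 1 (fully open). A call has 1 to 12 rows; each row is the pose to reach, as a shift and turn from the pose commanded when the call began, along the tool's axes at that moment; what a row does not reach only later rows make up. The controller multiplies each number of a shift by 0.15 m and each number of a turn by 90 degrees. A row lasts 1/10 s, in which the tool goes at most 50 mm and 8.59 degrees, less where a joint would pass 70% of its speed; a pose out of reach is approached as far as the arm can. A call with a number of a shift or a turn outside -1 to 1 is refused whole. A call with a gripper value outside its range is refused whole. The fingers move at their own pace and stop on an object; FORCE is the grip in N (left out, the last holds). Time passes only in rows, so rows that repeat a pose let the fingers close. It gives the time, the measured TCP pose, the force and the opening at its end, in the units of the state.
- telemetry.get_state(): the state, without advancing time (a new reading comes with each control period).
- imaging.read_camera(name): name is "scene" or "top" or "wrist"; returns a dict with "pixels" (480x640x3 uint8, red, green, blue), "vfov" (degrees; the focal length in pixels is half the picture's height over the tangent of half this angle, whatever the lens; pixels are square), "cx", "cy" (the principal point, pixels), "rvec" (rotation vector, rad) and "tvec" (3), from world to camera coordinates, as OpenCV has them. Camera axes: x right, y down, z forward; pixel columns grow to the right and rows downward; lengths in m; the calibration is good to about 2 mm. A picture is of the moment at which its call begins. There is no depth.
- ticket.sign_off(): hands the job in, once; it reports no verdict.
Trained networks look in a picture, given as the dict that the camera call returned (one of the last four; its "shot" number tells which), for a name from the list of things; names that differ only in an ending like _2 or _b are one class to them, and where a whole thing is asked for, a point or a joint stands for the part that bears it (a point fixed in the world has none). Each returns a list of dicts, best first, with "confidence" (0 to 1); they miss things now and then, are a little off and sometimes report something else, mostly with a low value. They report only what shows in the picture. A call takes as long as a camera call. They do not tell look-alikes from the thing itself.
- finder.masks_of(label, picture): "pixels" (480x640 bool, what is visible of it) and "extent" ([left, top, right, bottom] in pixels, round what is visible of it).
- finder.pinpoint(label, picture): "location" ([row, column] in pixels: a listed point, or the origin of a listed thing).
The state is a dict: "time": time; "qpos": joint angles; "dq": joint speeds; "joint_efforts": joint torques, N m; "eef_pos": TCP position; "tcp_rot": TCP orientation; "contact_force": force on the tool from outside, world axes, zero at the start; "wrist_torque": the same for the moment, N m; "opening": opening from 0.0 (shut) to 1.0 (fully open).
Only numpy, scipy, OpenCV 4.12 (cv2) and the standard library are available. Lean on these libraries where they do the work, as an engineer would, in place of code of your own. Each camera call takes 0.05 s, during which the arm holds its last target.

### The job

The length stop on the mitre saw's extension board has been left loose in the wrong place: slide it along its slots until its wooden face stands on the red pencil line drawn on the masking tape, then lock it there by turning the wing knob clockwise (seen from above) until it is firmly hand-tight. Make sure the face is still on the line once the knob is tight, let go, and leave the other things on the bench where they are.

Things in the scene. Friction and masses are not known exactly. Their poses are not given: they have to be found in the camera images.
- length_stop: The length stop, loose, 0.6 to 0.8 kg: flat bright steel plate with an upright across one end. Origin: centre of the upright, which is 60 mm wide (x), 12 mm thick (y; the half towards the saw is a pale wooden face) and 62 mm high from the plate's underside (31 mm up and down from the origin). y: level along the slots towards the saw; x level away from the robot; z up.
- stop_plate (a point): Middle of the stop's plate, on its top: plate 60 mm wide, 226 mm long (y), 6 mm thick, lying on the board. Two slots in line along y, 9.5 x 90 mm, run on two 8 mm studs fixed in the board, so the stop only slides along y (80 mm in all, 0.75 mm play each side) and cannot be lifted off. Friction 3 to 5 N while the knob is loose. Axes as the stop's.
- guide_screw (a point): Top of the low shoulder screw in the slot beside the upright: head 17 mm across, 6.5 mm above the plate's top. Fixed in the board; the stop's upright stands 20 to 102 mm from it on the saw side.
- stop_face (a point): The reading point of the stop: foot of the wooden face (its outer surface, towards the saw) at the corner on the robot's side; in the stop's frame at x -30, y +6, z -31 mm. Axes as the stop's. Its distance from the pencil line counts along y.
- mark_line (a point): The red pencil line, 2.4 mm wide, 46 mm long, across a cream piece of masking tape 46 x 30 mm on the board beside the plate, on the robot's side. Point on the line's centre, 5 mm from its end at the plate, at the board's top (40 mm above the table). x along the line away from the robot, y along the stop's travel towards the saw. It lies 15 to 75 mm to the saw side of the face at the start.
- wing_knob: Red wing knob, black hub, steel washer 28 mm across, on the stud in the slot farther from the upright. Origin on its axis at the washer's underside, up to 2 mm above the plate's top; z up. Wing: flat bar 64 mm long along x, 11 mm thick along y, 14 to 41 mm above the origin. Clockwise from above (yaw decreasing) screws it down, 4 mm a turn. It stays where it is left.
- knob_grip (a point): Centre of the wing knob's wing, on its axis, 27.5 mm above the knob's origin; axes as the knob's. Turning feel: it turns easily (0.1 to 0.2 N m) for 1.8 to 4.2 rad, not known in advance, during the last 1.6 rad of which the washer already bears on the plate; then it comes up firm (a sharp rise past 0.4 N m): that is hand-tight. Stopping more than 0.4 rad short of firm leaves it too slack.
- saw_station: The fixed saw and extension board, origin on the table under the line of the studs; y along the board towards the saw, x away from the robot. Board top 40 mm up, from x -85 to +65 mm. The saw's blade plane is at y +240 mm, its frame reaches from x -300 to +355 mm and 255 mm high; a fence strip 25 mm high stands at x +38 to +56 mm, y from -57 mm on.
- offcut: Pine offcut 34 x 70 x 18 mm lying on the saw bed; origin centre of its underside. To be left alone.
- pencil: Flat red carpenter's pencil 175 mm long, 14 x 8 mm, lying on the table near the robot; origin at its underside, x along it. To be left alone.
- try_square: Small try square lying on the table to the right of the board: dark wooden stock 105 mm, steel blade 150 mm; origin at the stock's underside. To be left alone.
- brush_tin: Brass tin 84 mm across and 115 mm high with paint brushes up to 225 mm; origin centre of its underside. To be left alone.
- varnish_jar: Amber glass jar 76 mm across, 85 mm high; origin centre of its underside. To be left alone.
- glue_bottle: White glue bottle with orange cap, 54 mm across, 150 mm high; origin centre of its underside. To be left alone.
- tape_roll: Cream roll of masking tape lying flat, 100 mm across, 30 mm high; origin centre of its underside. To be left alone.
Mind the look-alikes: they are no part of the job. Several things have the shape of the length_stop; the one meant has the colours described above.

How it is judged:
By the outcome, as a careful person would: the job done as asked, in the order asked, and still so for the second after the job is handed in, with the robot touching nothing.
It also fails if it takes over 72 s, if anything falls off the work surface, if the arm or the gripper's body presses on something with over 40 N, if the wrist force passes 120 N, or if a joint passes its speed limit or range.

## Working session

There is one attempt and no reset: what is moved stays moved. The work goes in short steps, Python scripts to look and compute and a shell command to move; the robot and the scene stay as the last step left them, time stands still between calls to the robot, and variables do not carry over. Pictures are saved under pics/ and viewed, and the job is handed in when it is done.

```bash
mkdir -p pics
cat > h.py <<'E'
import numpy as np,cv2
from plant import telemetry, imaging, ticket, finder, ctrl
def K(p):
    f=240/np.tan(np.radians(p["vfov"])/2); return np.array([[f,0,p["cx"]],[0,f,p["cy"]],[0,0,1]])
def RT(p): return cv2.Rodrigues(np.array(p["rvec"],float))[0],np.array(p["tvec"],float)
def ray(p,rc):
    R,t=RT(p); d=R.T@np.linalg.solve(K(p),[rc[1],rc[0],1.]); return -R.T@t,d
def onz(p,rc,z):
    c,d=ray(p,rc); return c+d*(z-c[2])/d[2]
def proj(p,X):
    R,t=RT(p); u=K(p)@(R@np.array(X)+t); return u[1]/u[2],u[0]/u[2]
def save(p,n,crop=None,s=1):
    im=p["pixels"][:,:,::-1]
    if crop: im=im[crop[1]:crop[3],crop[0]:crop[2]]
    cv2.imwrite("pics/"+n,cv2.resize(im,None,fx=s,fy=s,interpolation=cv2.INTER_CUBIC))
E
python3 - <<'E'
from h import *
np.set_printoptions(precision=4,suppress=True)
for n in ["scene","top","wrist"]:
    p=imaging.read_camera(n); save(p,n+"1.png")
    print(n,p["vfov"],p["cx"],p["cy"],ray(p,(240,320)))
    for l,z in [("stop_face",.04),("mark_line",.04),("knob_grip",.076),("guide_screw",.0525),("stop_plate",.046),("length_stop",.071),("saw_station",0)]:
        for r in finder.pinpoint(l,p)[:3]:
            print(l,round(r["confidence"],2),np.round(r["location"],1),onz(p,r["location"],z))
s=telemetry.get_state(); print(s, ctrl.grip_point_offset)
E
```

```text
scene 49.197435428212174 312.8091979566442 245.23713999936876 (array([ 1.2144, -0.281 ,  1.0559]), array([-0.6018,  0.1466, -0.7852]))
stop_face 0.73 [253.5 379.6] [0.5107 0.0384 0.04  ]
stop_face 0.71 [169.7 406.7] [0.2542 0.1987 0.04  ]
stop_face 0.5 [258.1 362.4] [ 0.514  -0.0058  0.04  ]
mark_line 0.49 [249.3 393. ] [0.5064 0.0739 0.04  ]
knob_grip 0.9 [255.1 320.2] [ 0.5069 -0.1083  0.076 ]
guide_screw 0.8 [255.3 361.5] [ 0.5141 -0.0089  0.0525]
stop_plate 0.85 [171.7 447.1] [0.2939 0.2994 0.046 ]
stop_plate 0.71 [263.  330.7] [ 0.5139 -0.0844  0.046 ]
length_stop 0.9 [153.4 412.7] [0.2275 0.2213 0.071 ]
length_stop 0.86 [252.3 377.8] [0.5278 0.0257 0.071 ]
saw_station 0.97 [268.2 393.7] [0.5343 0.0707 0.    ]
top 44.666093910592984 317.8092311247538 242.86367307223242 (array([ 0.393 , -0.1337,  1.3272]), array([ 0.0643,  0.0002, -0.9979]))
stop_face 0.98 [357.7 162.6] [0.2188 0.2107 0.04  ]
stop_face 0.86 [231.1 243.5] [0.4959 0.0357 0.04  ]
mark_line 0.55 [228.8 219.9] [0.5011 0.088  0.04  ]
mark_line 0.46 [120.8 309. ] [ 0.743  -0.1092  0.04  ]
knob_grip 0.76 [226.  306.3] [ 
[... 427 characters left out ...]
1.4 358.2] [ 0.7522 -0.2218  0.    ]
wrist 64.63608424332904 321.58914450522286 238.54544044182663 (array([0.1696, 0.6586, 0.3744]), array([ 0.2915, -0.1171, -0.9494]))
stop_plate 0.59 [317.1  66.7] [0.2552 0.3587 0.046 ]
{'time': 1.2, 'qpos': array([ 1.052 ,  0.2863,  1.5767,  0.    ,  1.2786, -0.15  ]), 'dq': array([ 0.0005, -0.0005, -0.0009,  0.0022, -0.0006,  0.0011]), 'joint_efforts': array([ -0.0003, -40.5984, -29.2925,  -0.0002,   0.0006,  -0.    ]), 'eef_pos': array([0.2433, 0.6296, 0.2065]), 'tcp_rot': array([0.1833, 0.983 , 0.    , 0.    ]), 'contact_force': array([ 0.1039, -0.4015,  0.3886]), 'wrist_torque': array([-0.0639, -0.0065,  0.0387]), 'opening': 1.0013510404571488} 0.0187
```

View pics/scene1.png

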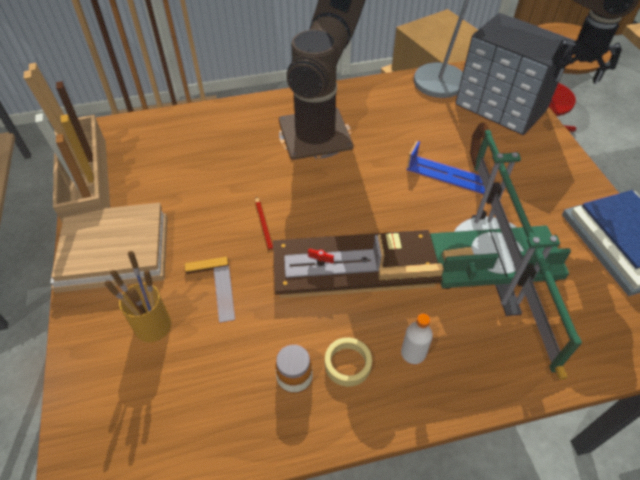

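View pics/top1.png

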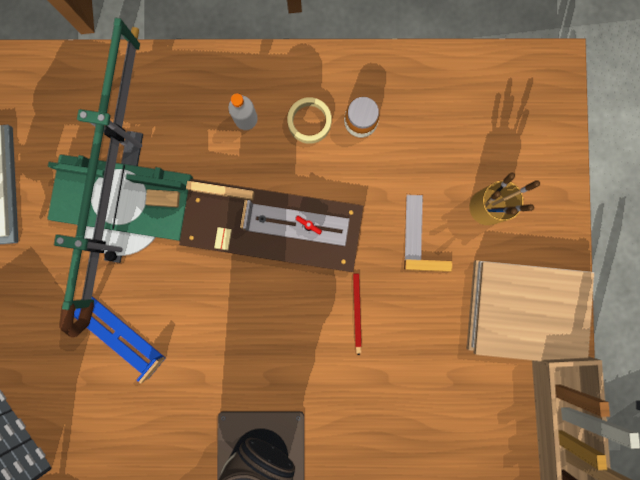

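Run:
```python
from h import *
p=imaging.read_camera("top"); save(p,"top2.png",(170,170,350,300),4.4)
```

```text
(no output)
```

View pics/top2.png

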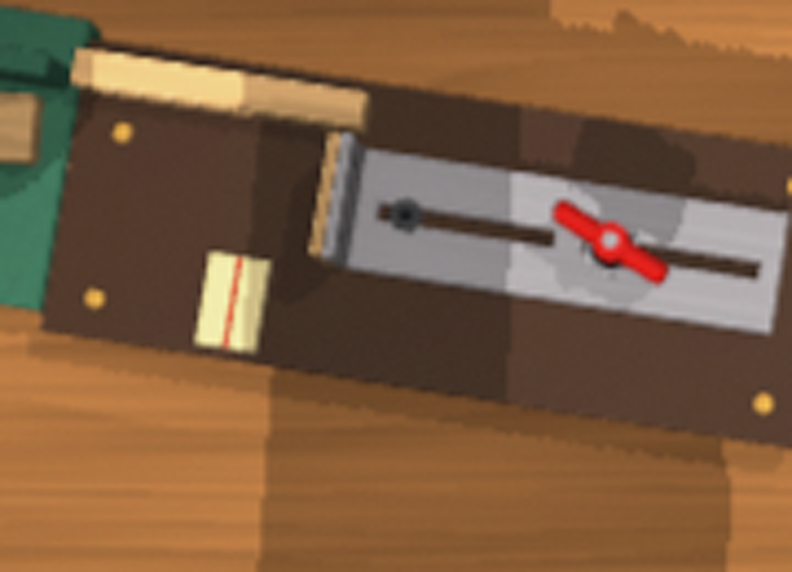

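The stop to move is the grey one with the pale face, at about (243,215) in the top view. The line is near (222,238) and the knob near (308,225). The blue one is a look-alike. The saw frame lies between the arm and the work, so I'm lifting first.

```bash
python3 -m crank '[[0,0,-0.5,0,0,0,1],[0,0,-1,0,0,0,1],[0,0,-1,0,0,0,1],[-0.2,-0.2,-1,0,0,0,1],[-0.4,-0.4,-1,0,0,0,1],[-0.6,-0.6,-1,0,0,0,1],[-0.8,-0.8,-1,0,0,0,1],[-1,-1,-1,0,0,0,1],[-1,-1,-1,0,0,0,1]]'
python3 -m crank '[[-0.2,-0.2,0,0,0,0,1],[-0.4,-0.4,0,0,0,0,1],[-0.6,-0.6,0,0,0,-0.05,1],[-0.8,-0.8,0,0,0,-0.1,1],[-1,-1,0,0,0,-0.14,1],[-1,-1,0,0,0,-0.14,1]]'
```

```text
time: 2.15
eef_pos: [0.3309, 0.4323, 0.3571]
tcp_rot: [0.186, 0.983, -0.0, 0.001]
contact_force: [-1.0, 0.7, -0.5]
opening: 0.999
time: 2.75
eef_pos: [0.4166, 0.2386, 0.3566]
tcp_rot: [0.077, 0.997, -0.0, 0.0]
contact_force: [-0.6, -0.6, -0.3]
opening: 0.998
```

```bash
python3 -m crank '[[-0.2,-0.3,0,0,0,0,1],[-0.4,-0.6,0,0,0,0,1],[-0.6,-0.9,0,0,0,0,1],[-0.67,-1,0,0,0,0,1],[-0.67,-1,0,0,0,0,1]]'
cat > m.py <<'E'
from h import *
np.set_printoptions(precision=4,suppress=True)
import sys
n=sys.argv[1]
for c in ["wrist","top"]:
    p=imaging.read_camera(c); save(p,c+n+".png"); np.save("p_"+c+".npy",p,allow_pickle=True)
    for l,z in [("stop_face",.04),("mark_line",.04),("knob_grip",.0745),("guide_screw",.0525),("stop_plate",.046),("length_stop",.071),("saw_station",0)]:
        for r in finder.pinpoint(l,p)[:2]:
            print(c,l,round(r["confidence"],2),np.round(r["location"],1),onz(p,r["location"],z))
s=telemetry.get_state(); print(s["time"],s["qpos"],s["eef_pos"],s["tcp_rot"])
E
python3 m.py 3
```

```text
time: 3.25
eef_pos: [0.4933, 0.0765, 0.356]
tcp_rot: [0.077, 0.997, -0.0, -0.0]
contact_force: [-0.5, 0.5, -0.3]
opening: 0.999
wrist stop_face 0.66 [192.7 293. ] [0.5041 0.0378 0.04  ]
wrist mark_line 0.57 [182.5 326.5] [0.4976 0.0825 0.04  ]
wrist knob_grip 0.76 [217.8 176.1] [ 0.5065 -0.1055  0.0745]
wrist guide_screw 0.65 [217.6 259.2] [ 0.527  -0.0095  0.0525]
wrist stop_plate 0.6 [212.8 204. ] [ 0.5113 -0.0802  0.046 ]
wrist length_stop 0.93 [219.4 283.8] [0.5295 0.024  0.071 ]
wrist saw_station 0.68 [205.7 330.3] [0.5378 0.0824 0.    ]
wrist saw_station 0.45 [212.4 182.6] [ 0.5153 -0.1264  0.    ]
top stop_face 0.74 [209.1 488.3] [ 0.5439 -0.5058  0.04  ]
top stop_face 0.6 [230.3 246.3] [0.4977 0.0295 0.04  ]
top mark_line 0.63 [230.3 224.1] [0.4977 0.0786 0.04  ]
top mark_line 0.61 [224.7 293. ] [ 0.5099 -0.0737  0.04  ]
top knob_grip 0.77 [227.9 307. ] [ 0.4998 -0.1055  0.0745]
top guide_screw 0.69 [217.8 263.5] [ 0.5241 -0.0096  0.0525]
top stop_plate 0.89 [225.8 293.2] [ 0.507  -0.0745  0.046 ]
top stop_plate 0.38 [117.7 248.1] [0.7486 0.0263 0.046 ]
top length_stop 0.58 [216.6 244.2] [0.5248 0.0303 0.071 ]
top saw_station 0.68 [215.2 228.4] [0.5356 0.0757 0.    ]
4.05 [-0.0459 -0.1888  1.8019 -0.      1.5285 -1.4678] [0.4921 0.0784 0.3565] [ 0.0744  0.9972 -0.      0.    ]
```

View pics/wrist3.png

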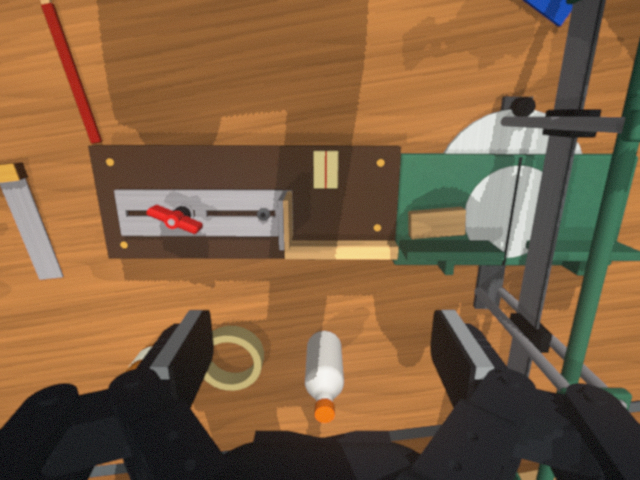

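Run:
```python
from h import *
p=np.load("p_wrist.npy",allow_pickle=True).item()
save(p,"w3z.png",(90,135,410,270),2.5)
for rc in [(147,92),(147,398),(258,109),(258,284)]: print(onz(p,rc,.04))
a=onz(p,(147,92),.04);b=onz(p,(147,398),.04);d=b-a;print(np.degrees(np.arctan2(d[1],d[0])))
print(ray(p,(0,0))[0])
```

```text
[ 0.40921536 -0.1991755   0.04      ]
[0.46740992 0.1769576  0.04      ]
[ 0.55447891 -0.22621013  0.04      ]
[0.59097498 0.00978173 0.04      ]
81.20504607733633
[0.41536103 0.08895859 0.52389074]
```

View pics/w3z.png

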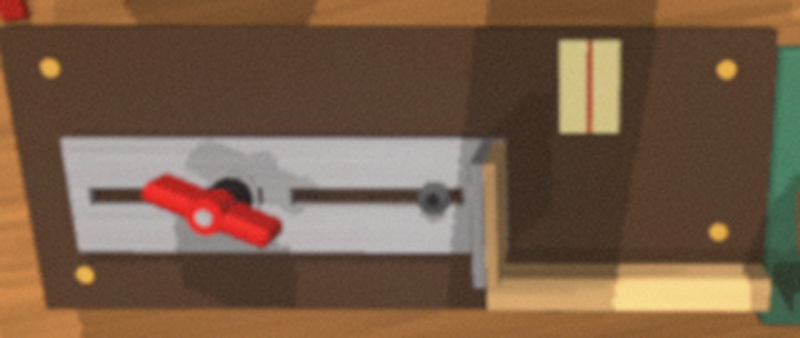

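```bash
python3 -m crank '[[-0.13,-0.16,0.3,0,0,0,1],[-0.26,-0.31,0.6,0,0,0,1],[-0.26,-0.31,0.9,0,0,0,1],[-0.26,-0.31,1,0,0,0,1],[-0.26,-0.31,1,0,0,0,1]]'
python3 m.py 4
```

```text
time: 4.55
eef_pos: [0.5213, 0.0265, 0.2021]
tcp_rot: [0.075, 0.997, 0.0, -0.004]
contact_force: [0.1, -0.6, -0.2]
opening: 1.0
wrist stop_face 0.87 [186.5 328. ] [0.5018 0.0355 0.04  ]
wrist stop_face 0.18 [230.1 533.5] [0.569  0.2142 0.04  ]
wrist mark_line 0.88 [176.8 378.7] [0.5    0.0803 0.04  ]
wrist knob_grip 0.84 [227.  158.2] [ 0.5079 -0.1051  0.0745]
wrist knob_grip 0.72 [0.4 5.1] [ 0.3365 -0.1637  0.0745]
wrist guide_screw 0.81 [221.9 284.2] [ 0.5245 -0.0064  0.0525]
wrist guide_screw 0.44 [185.3 328.6] [0.4987 0.0363 0.0525]
wrist stop_plate 0.89 [219.2 199.2] [ 0.5125 -0.0811  0.046 ]
wrist length_stop 0.7 [225.9 321.1] [0.5277 0.0255 0.071 ]
wrist length_stop 0.3 [174.6 379.1] [0.4931 0.0769 0.071 ]
wrist saw_station 0.68 [206.  377.8] [0.5355 0.0814 0.    ]
top stop_face 0.96 [232.8 245.2] [0.4921 0.0319 0.04  ]
top mark_line 0.73 [222.8 295.7] [ 0.5141 -0.0797  0.04  ]
top mark_line 0.55 [229.3 225.5] [0.4999 0.0756 0.04  ]
top knob_grip 0.5 [222.7 308.4] [ 0.5111 -0.1085  0.0745]
top guide_screw 0.85 [218.1 262.8] [ 0.5234 -0.0081  0.0525]
top guide_screw 0.65 [267.5 426.5] [ 0.4148 -0.3654  0.0525]
top stop_plate 0.96 [222.7 293.9] [ 0.5138 -0.076   0.046 ]
top stop_plate 0.6 [338.4 114.9] [0.2613 0.3138 0.046 ]
top length_stop 0.83 [215.7 247.3] [0.5268 0.0236 0.071 ]
top saw_station 0.26 [207.8 490.3] [ 0.5516 -0.522   0.    ]
5.35 [-0.1428 -0.0482  1.9438 -0.      1.2462 -1.5647] [0.5237 0.0266 0.2065] [ 0.0744  0.9972  0.     -0.0001]
```

View pics/wrist4.png

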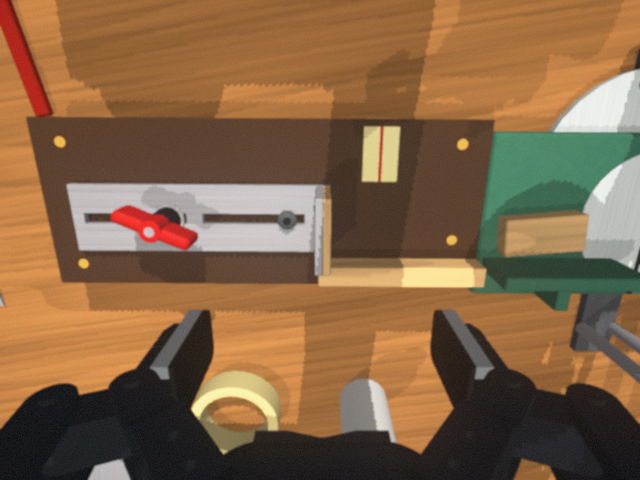

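```bash
python3 -m crank '[[0,0,0.3,0,0,0,1],[0,0,0.6,0,0,0,1],[0,0,0.87,0,0,0,1],[0,0,0.87,0,0,0,1],[0,0,0.87,0,0,0,0.4],[0,0,0.87,0,0,0,0],[0,0,0.87,0,0,0,0],[0,0,0.87,0,0,0,0],[0,0,0.87,0,0,0,0],[0,0,0.87,0,0,0,0]]' 40
python3 m.py 5
```

```text
time: 6.35
eef_pos: [0.5247, 0.0265, 0.0773]
tcp_rot: [0.074, 0.997, -0.0, 0.001]
contact_force: [0.4, 0.9, 7.0]
opening: 0.006
wrist stop_face 0.81 [216.7 332.6] [0.5011 0.0366 0.04  ]
wrist mark_line 0.72 [199.2 412.5] [0.4978 0.0814 0.04  ]
wrist mark_line 0.65 [266.5  80.5] [ 0.509  -0.1128  0.04  ]
wrist knob_grip 0.61 [287.9  50.2] [ 0.5071 -0.1061  0.0745]
wrist guide_screw 0.91 [276.  262.7] [ 0.5255 -0.0061  0.0525]
wrist length_stop 0.97 [289.7 320.4] [0.5296 0.0255 0.071 ]
top stop_face 0.84 [229.2 244.5] [0.5001 0.0335 0.04  ]
top stop_face 0.75 [215.3 225.4] [0.5311 0.076  0.04  ]
top knob_grip 0.74 [223.3 307. ] [ 0.5098 -0.1055  0.0745]
top knob_grip 0.64 [268.1 425.9] [ 0.4131 -0.3601  0.0745]
top guide_screw 0.57 [218.4 259.8] [ 0.5228 -0.0015  0.0525]
top stop_plate 0.7 [223.7 296.4] [ 0.5116 -0.0815  0.046 ]
top stop_plate 0.66 [339.2 118.5] [0.2596 0.3059 0.046 ]
top length_stop 0.68 [213.3 228.1] [0.5321 0.0652 0.071 ]
top length_stop 0.62 [214.3 244.5] [0.5298 0.0297 0.071 ]
7.15 [-0.1428  0.1051  2.0426  0.      0.992  -1.5647] [0.5247 0.0265 0.0772] [ 0.0744  0.9972 -0.0001  0.001 ]
```

View pics/wrist5.png

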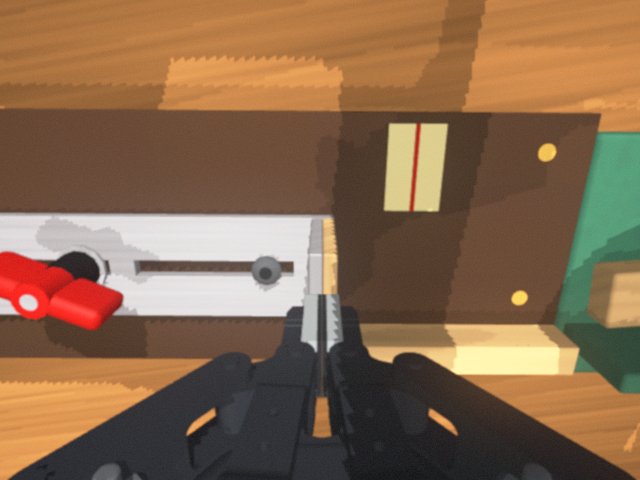

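Run:
```python
from h import *
p=np.load("p_wrist.npy",allow_pickle=True).item()
for X in [(.5247,.0265,.0772),(.5247,.0265,.102),(.4979,.0308,.102),(.557,.021,.102),(.4979,.0308,.046),(.557,.021,.046)]: print(X,proj(p,X))
save(p,"w5z.png",(220,190,440,355),3.6)
t=np.load("p_top.npy",allow_pickle=True).item(); save(t,"t5z.png",(170,150,350,280),4.4)
s=telemetry.get_state();print(s["contact_force"],s["wrist_torque"],s["opening"])
s=imaging.read_camera("scene");save(s,"s5z.png",(280,180,460,310),4.4)
```

```text
(0.5247, 0.0265, 0.0772) (np.float64(286.0312789165844), np.float64(320.9203857453111))
(0.5247, 0.0265, 0.102) (np.float64(311.32447265634715), np.float64(320.82863663167814))
(0.4979, 0.0308, 0.102) (np.float64(251.06981547194374), np.float64(321.46578578192975))
(0.557, 0.021, 0.102) (np.float64(376.0733958902942), np.float64(319.4475188081593))
(0.4979, 0.0308, 0.046) (np.float64(215.4551539281499), np.float64(321.486502401335))
(0.557, 0.021, 0.046) (np.float64(313.7523156308281), np.float64(319.9457854780609))
[0.68786513 0.77199091 5.11933163] [ 0.03372     0.08287346 -0.00979454] 0.0010144720856894369
```

View pics/w5z.png

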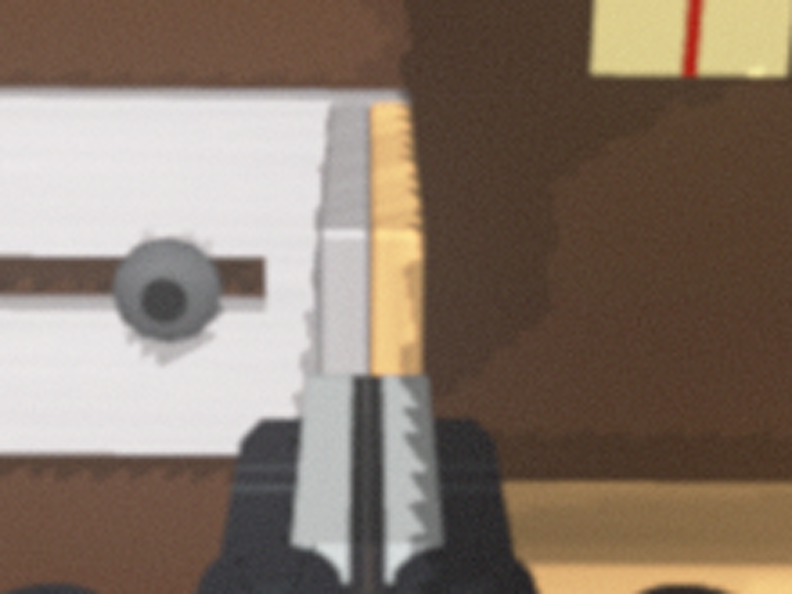

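View pics/s5z.png

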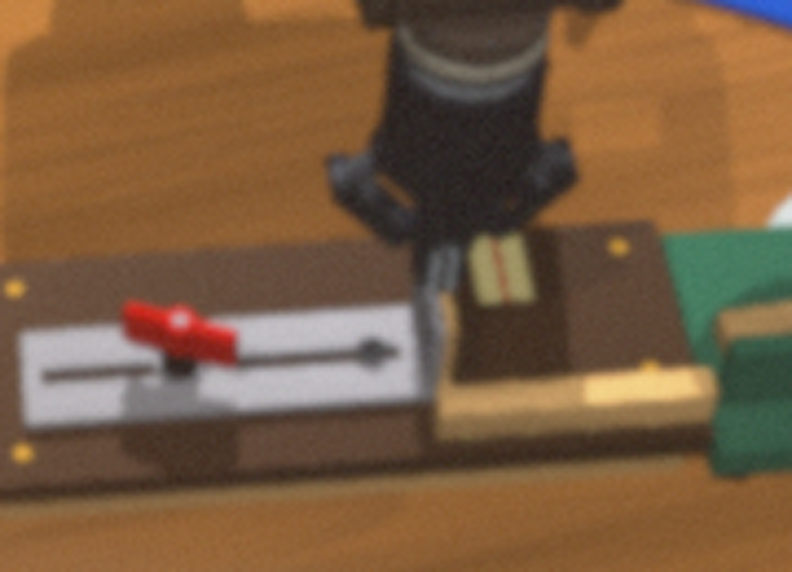

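Run:
```python
from h import *
p=imaging.read_camera("scene")
pts={"tcp":(.5247,.0265,.0772),"tcp+25":(.5247,.0265,.102),"nt":(.4979,.0308,.102),"ft":(.557,.021,.102),"nb":(.4979,.0308,.046),"fb":(.557,.021,.046)}
crop=(345,210,405,270);s=9
im=cv2.resize(p["pixels"][210:270,345:405,::-1],None,fx=s,fy=s,interpolation=cv2.INTER_CUBIC)
for k,X in pts.items():
    r,c=proj(p,X); q=(int((c-345)*s),int((r-210)*s)); print(k,r,c); cv2.circle(im,q,3,(0,0,255),-1); cv2.putText(im,k,q,0,.4,(255,255,0),1)
cv2.imwrite("pics/s6.png",im)
for m in finder.masks_of("length_stop",p)[:3]: print(m["confidence"],m["extent"])
```

```text
tcp 249.60509935099248 377.9622879201907
tcp+25 243.09017471241154 378.8825147076086
nt 233.950795148118 377.12725953234354
ft 254.47132944903288 380.92909511719574
nb 248.5025839671405 375.17826985755346
fb 268.7172068153457 378.7854052804305
0.77 [283.2, 244.4, 384.1, 275.3]
0.73 [424.2, 160.5, 487.2, 196.1]
```

View pics/s6.png

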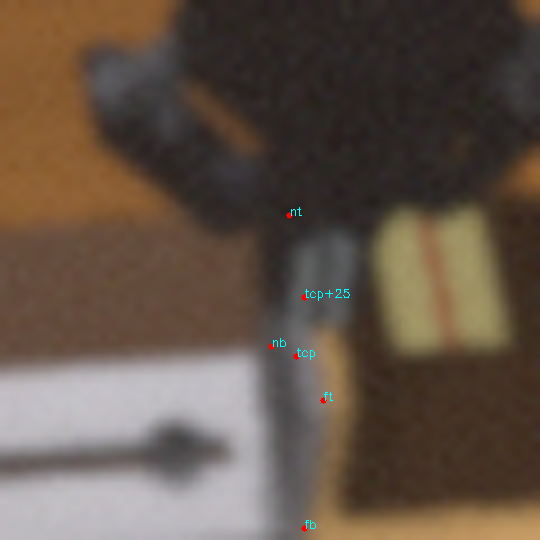

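```bash
python3 -m crank '[[0,0,-0.03,0,0,0,0],[0,0,-0.03,0,0,0,0]]'; python3 m.py 6 | grep -E "wrist (stop|length)"; python3 -c "
from h import *
p=np.load('p_wrist.npy',allow_pickle=True).item();save(p,'w6z.png',(220,190,440,355),3.6)
s=telemetry.get_state();print(s['eef_pos'],s['contact_force'],s['wrist_torque'],s['opening'],s['joint_efforts'])"
```

```text
time: 7.5
eef_pos: [0.5238, 0.0266, 0.0807]
tcp_rot: [0.074, 0.997, -0.0, 0.0]
contact_force: [-0.1, -0.3, -0.2]
opening: 0.003
wrist stop_face 0.75 [219.5 333.4] [0.5027 0.0369 0.04  ]
wrist stop_plate 0.65 [269.4 137. ] [ 0.5138 -0.0792  0.046 ]
wrist length_stop 0.79 [286.8 318.5] [0.5285 0.0246 0.071 ]
[0.523801   0.02662055 0.08053234] [-0.56285182  0.59925725  0.23830723] [-0.0008909  -0.00671954 -0.00918642] 0.0007028092749759848 [-1.58826653e-03 -2.93904001e+01 -2.54224652e+01 -3.40187780e-04
  2.56677995e-04 -2.99018632e-05]
```

View pics/w6z.png

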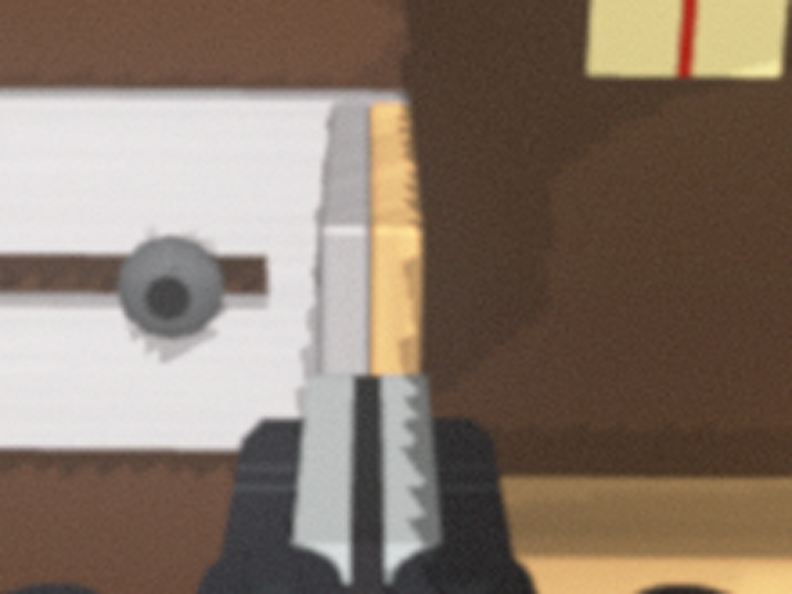

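Run:
```python
from h import *
p=np.load("p_wrist.npy",allow_pickle=True).item()
save(p,"w6t.png",(370,100,470,220),5)
s=telemetry.get_state()
from scipy.spatial.transform import Rotation as Ro
Rt=Ro.from_quat(s["tcp_rot"]).as_matrix(); c=ray(p,(0,0))[0]
print("cam in tool",Rt.T@(c-s["eef_pos"]), "axis",Rt.T@ray(p,(p["cy"],p["cx"]))[1])
for x in (0,.011):
  for z in (0,-.01,-.0187,-.025,-.035): print(x,z,proj(p,s["eef_pos"]+Rt@np.array([x,0,z])))
```

```text
cam in tool [ 0.07909172  0.00032259 -0.16793799] axis [-3.10574845e-01  3.71609910e-05  9.50548928e-01]
0 0 (np.float64(285.96487332896317), np.float64(320.9175092176924))
0 -0.01 (np.float64(295.28985856452607), np.float64(320.88270793857737))
0 -0.0187 (np.float64(304.26910462084277), np.float64(320.8491969741785))
0 -0.025 (np.float64(311.34918977354806), np.float64(320.822773766706))
0 -0.035 (np.float64(323.7411134192617), np.float64(320.7765265306329))
0.011 0 (np.float64(264.918451136773), np.float64(320.9019040431025))
0.011 -0.01 (np.float64(273.2613955828984), np.float64(320.86554254387323))
0.011 -0.0187 (np.float64(281.3112596599298), np.float64(320.8304583924297))
0.011 -0.025 (np.float64(287.6698041190412), np.float64(320.8027456093778))
0.011 -0.035 (np.float64(298.8228468867979), np.float64(320.75413670893226))
```

View pics/w6t.png

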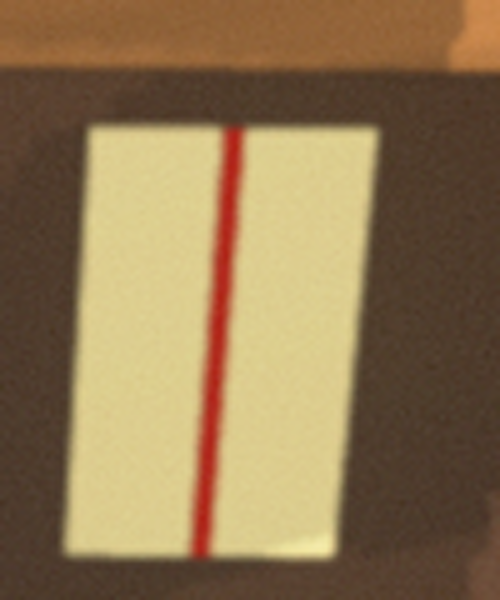

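Run:
```python
from h import *
p=np.load("p_wrist.npy",allow_pickle=True).item()
q=[(100+r/5,370+c/5) for r,c in [(556,65),(556,337),(126,378),(126,88)]]
for z in (.04,.065):
  a=[onz(p,x,z) for x in q]; print(z,[np.linalg.norm(a[i]-a[(i+1)%4]).round(4) for i in range(4)],a[0])
```

```text
0.04 [np.float64(0.0307), np.float64(0.0466), np.float64(0.0305), np.float64(0.0466)] [0.50207857 0.06528918 0.04      ]
0.065 [np.float64(0.027), np.float64(0.041), np.float64(0.0269), np.float64(0.041)] [0.49530875 0.06209762 0.065     ]
```

Image and contact agree: the shut fingertips sit about 25 mm behind the reported TCP. They closed above the upright's top at z = 0.102 without disturbing it. I'm opening and going lower.

```bash
python3 -m crank '[[0,0,-0.05,0,0,0,1],[0,0,-0.05,0,0,0,1],[0,0,-0.05,0,0,0,1],[0,0,-0.05,0,0,0,1],[0,0,0.1,0,0,0,1],[0,0,0.19,0,0,0,1],[0,0,0.19,0,0,0,1]]'
python3 -m crank '[[0,0,0,0,0,0,0.3],[0,0,0,0,0,0,0],[0,0,0,0,0,0,0],[0,0,0,0,0,0,0],[0,0,0,0,0,0,0],[0,0,0,0,0,0,0]]' 40
python3 m.py 7 | grep -E "wrist"; python3 -c "
from h import *
s=telemetry.get_state();print(s['eef_pos'],s['contact_force'],s['wrist_torque'],s['opening'])"
```

```text
time: 9.0
eef_pos: [0.5214, 0.0269, 0.0493]
tcp_rot: [0.074, 0.997, 0.0, -0.003]
contact_force: [0.7, 0.3, -0.2]
opening: 0.999
time: 9.6
eef_pos: [0.5241, 0.0268, 0.0526]
tcp_rot: [0.075, 0.997, 0.0, 0.0]
contact_force: [-0.5, 1.3, 1.7]
opening: 0.126
wrist stop_face 0.92 [230.6 334.9] [0.5011 0.0373 0.04  ]
wrist stop_face 0.5 [295.6 256.2] [ 0.5303 -0.0086  0.04  ]
wrist mark_line 0.65 [213.1 423.7] [0.4988 0.0815 0.04  ]
wrist knob_grip 0.55 [314.3  10.7] [ 0.507  -0.1063  0.0745]
wrist guide_screw 0.77 [295.1 255.6] [ 0.5242 -0.0055  0.0525]
wrist stop_plate 0.84 [289.7 109. ] [ 0.5131 -0.0799  0.046 ]
wrist saw_station 0.7 [253.9 410.2] [0.5353 0.081  0.    ]
[0.52413736 0.02677051 0.05261175] [-0.70563378  1.94928588  5.65846152] [ 0.30571604  0.22923073 -0.21711799] 0.13236941261344393
```

View pics/wrist7.png

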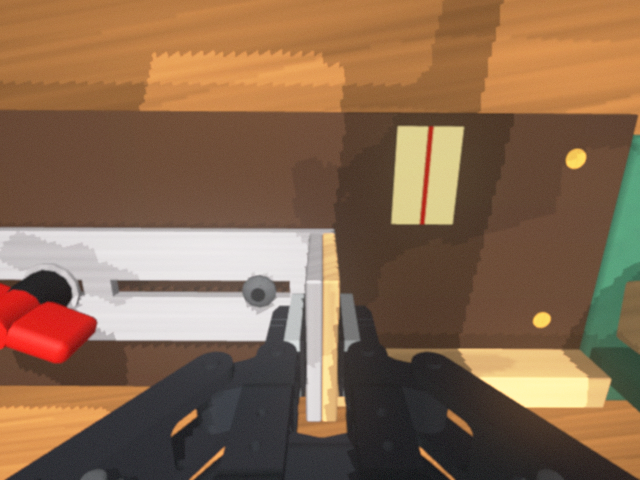

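```bash
python3 -c "
from h import *
p=np.load('p_wrist.npy',allow_pickle=True).item();save(p,'w7z.png',(310,200,440,290),6)"
```

```text
(no output)
```

View pics/w7z.png

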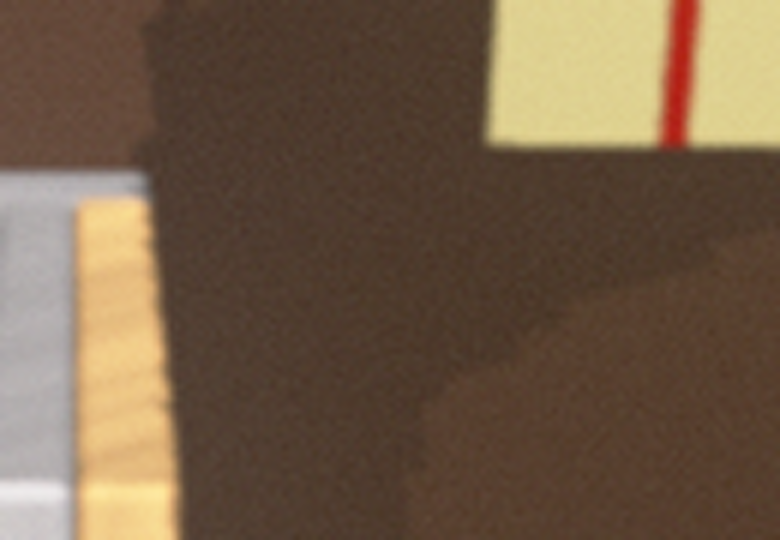

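Run:
```python
from h import *
p=np.load("p_wrist.npy",allow_pickle=True).item()
a=onz(p,(229,334.8),.04);a2=onz(p,(233,335),.046);b=onz(p,(224.2,422.5),.04);c=onz(p,(200.,310+684/6),.04)
d=c-b;print(a,a2,b,"line yaw",np.degrees(np.arctan2(-d[1],-d[0])))
for y in (81.,81.3,81.6):
  e=np.array([np.cos(np.radians(y)),np.sin(np.radians(y)),0]);print(y,(b-a)@e,(b-a2)@e)
```

```text
[0.50030907 0.0373602  0.04      ] [0.5005018  0.03722554 0.046     ] [0.50434673 0.08055246 0.04      ] line yaw -7.275463568882303
81.0 0.043292112602140234 0.043394968861087894
81.3 0.04330601651929399 0.04340997837967421
81.6 0.04331873318012899 0.043423797791774854
```

```bash
python3 -m crank '[[0,0.07,0,0,0,0,0],[0,0.14,0,0,0,0,0],[0,0.21,0,0,0,0,0],[0,0.28,0,0,0,0,0],[0,0.28,0,0,0,0,0],[0,0.28,0,0,0,0,0]]'
python3 m.py 8 | grep -E "wrist"; python3 -c "
from h import *
s=telemetry.get_state();print(s['eef_pos'],s['contact_force'],s['wrist_torque'],s['opening'])
p=np.load('p_wrist.npy',allow_pickle=True).item();save(p,'w8z.png',(270,170,400,260),6)"
```

```text
time: 11.0
eef_pos: [0.5307, 0.0676, 0.0526]
tcp_rot: [0.074, 0.997, -0.0, 0.001]
contact_force: [-0.5, -1.2, 5.6]
opening: 0.131
wrist stop_face 0.86 [231.1 333.9] [0.5079 0.0775 0.04  ]
wrist mark_line 0.92 [211.6 339.3] [0.4984 0.0815 0.04  ]
wrist guide_screw 0.74 [306.7 610.5] [0.5629 0.2075 0.0525]
wrist guide_screw 0.71 [294.8 172.4] [ 0.5247 -0.005   0.0525]
wrist stop_plate 0.61 [287.6 108.2] [ 0.5188 -0.0393  0.046 ]
wrist length_stop 0.96 [312.5 319.6] [0.5347 0.0664 0.071 ]
wrist saw_station 0.82 [255.6 344.1] [0.5369 0.0811 0.    ]
[0.53071919 0.06758023 0.05258605] [-0.42241545 -1.08838181  4.93035667] [-0.19748805  0.11326804 -0.0406814 ] 0.1308835941941331
```

View pics/w8z.png

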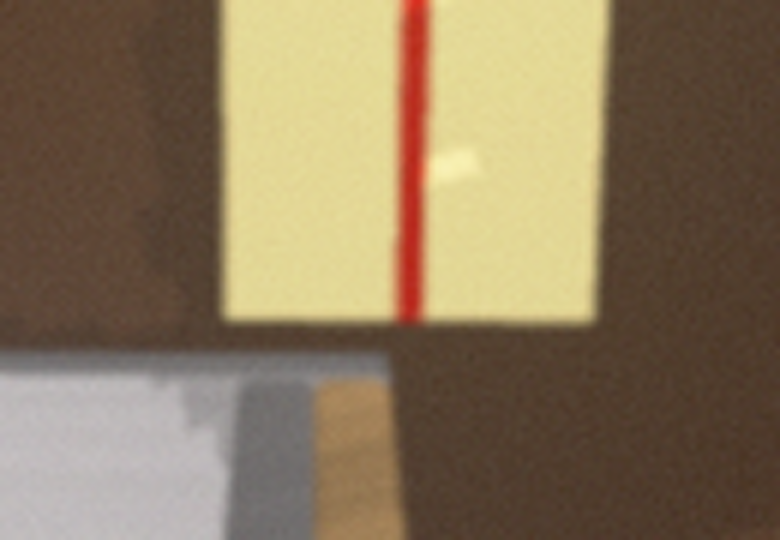

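```bash
python3 -m crank '[[0,0.011,0,0,0,0,0],[0,0.011,0,0,0,0,0],[0,0.011,0,0,0,0,0]]'
python3 m.py 9 | grep -E "wrist"; python3 -c "
from h import *
s=telemetry.get_state();print(s['eef_pos'],s['contact_force'],s['wrist_torque'],s['opening'])
p=np.load('p_wrist.npy',allow_pickle=True).item();save(p,'w9z.png',(290,180,390,255),8)"
```

```text
time: 12.1
eef_pos: [0.5307, 0.068, 0.0526]
tcp_rot: [0.074, 0.997, -0.002, 0.0]
contact_force: [-1.0, -5.0, 6.1]
opening: 0.135
wrist stop_face 0.67 [230.9 333.6] [0.5078 0.0778 0.04  ]
wrist mark_line 0.65 [211.7 336.7] [0.4983 0.0806 0.04  ]
wrist guide_screw 0.71 [295.7 172.3] [ 0.5252 -0.0048  0.0525]
wrist stop_plate 0.69 [287.5 110.8] [ 0.5191 -0.0377  0.046 ]
wrist saw_station 0.83 [254.2 339.4] [0.5355 0.0786 0.    ]
wrist saw_station 0.73 [232.8 334.3] [0.5213 0.0774 0.    ]
[0.53072367 0.06800798 0.052586  ] [-2.32160482 -5.6453645   5.90707801] [-0.78721892  0.2257035  -0.13304031] 0.1362441047021955
```

View pics/w9z.png

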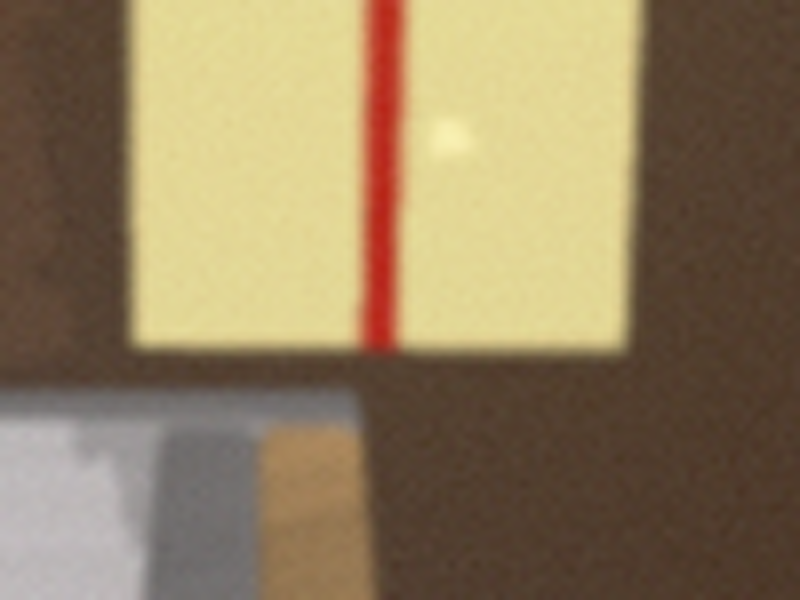

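```bash
python3 -m crank '[[0,0.009,0,0,0,0,0],[0,0.009,0,0,0,0,0],[0,0.009,0,0,0,0,0]]'
python3 -c "
from h import *
s=telemetry.get_state();print(s['eef_pos'],s['contact_force'],s['wrist_torque'],s['opening'])
p=imaging.read_camera('wrist');save(p,'w10z.png',(290,180,390,255),8)"
```

```text
time: 13.2
eef_pos: [0.5309, 0.069, 0.0526]
tcp_rot: [0.074, 0.997, -0.002, 0.0]
contact_force: [-1.7, -7.5, 5.3]
opening: 0.13
[0.53088995 0.0690276  0.05256751] [-1.69570564 -7.46797493  5.33265585] [-0.92378296  0.24375451 -0.10882737] 0.1296555949378771
```

View pics/w10z.png

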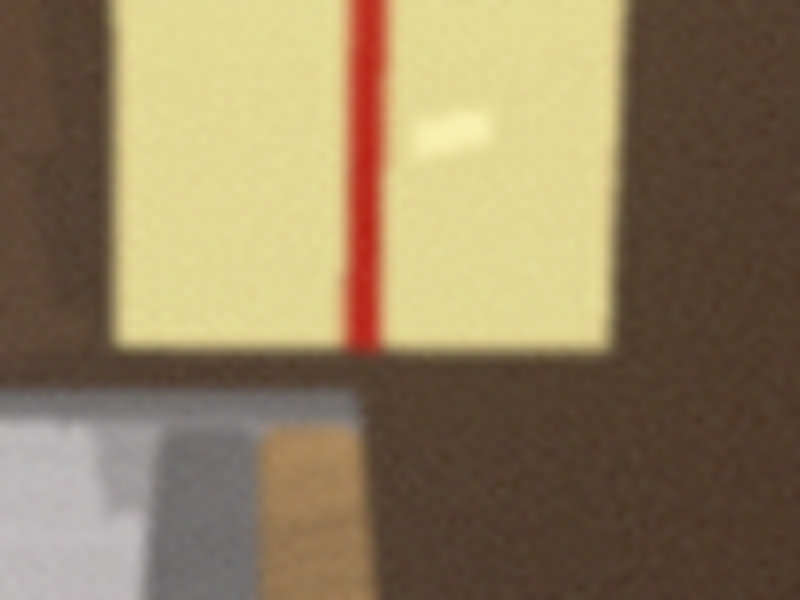

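```bash
python3 -m crank '[[0,-0.004,0,0,0,0,0],[0,-0.004,0,0,0,0,0],[0,-0.004,0,0,0,0,0.2],[0,-0.004,0,0,0,0,1],[0,-0.004,0,0,0,0,1],[0,-0.004,0,0,0,0,1],[0,-0.004,0,0,0,0,1]]'
python3 -c "
from h import *
s=telemetry.get_state();print(s['eef_pos'],s['contact_force'],s['wrist_torque'],s['opening'],s['qpos'])
p=imaging.read_camera('wrist');save(p,'w11z.png',(290,180,390,255),8)"
```

```text
time: 13.95
eef_pos: [0.5302, 0.0707, 0.0517]
tcp_rot: [0.074, 0.997, 0.0, -0.0]
contact_force: [-0.3, 0.7, -0.5]
opening: 0.864
[0.53015716 0.07071387 0.05174797] [-0.29701308  0.68128819 -0.46675231] [ 0.01349013 -0.00331548  0.01491981] 0.8642019579806682 [-5.72165678e-02  1.65403115e-01  2.02980071e+00  6.91024722e-05
  9.46847801e-01 -1.47954107e+00]
```

View pics/w11z.png

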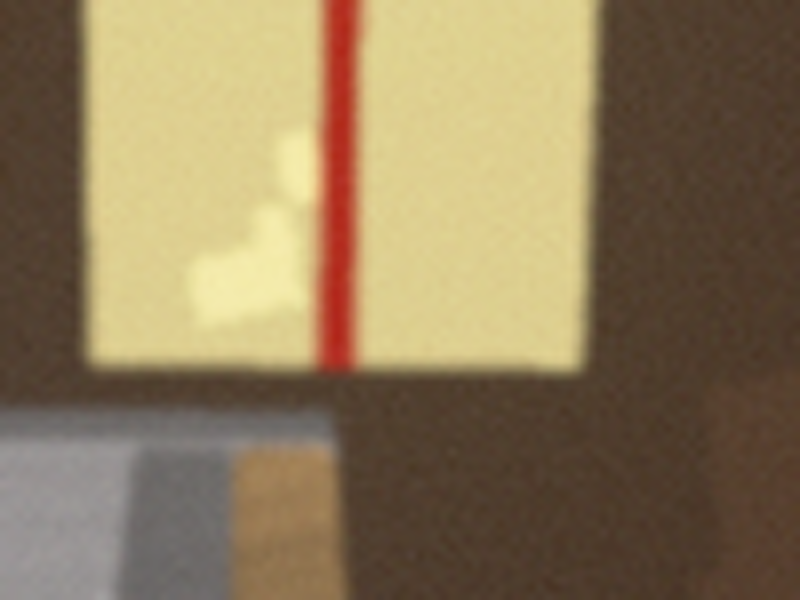

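Released, and the face is still on the line. In the zoomed view the line is at column 335 and the face corner at 334. Next is the knob.

```bash
python3 -m crank '[[0,0,-0.3,0,0,0,1],[0,0,-0.6,0,0,0,1],[0,-0.2,-0.8,0,0,0,1],[0,-0.5,-0.8,0,0,0,1],[-0.02,-0.8,-0.8,0,0,0,1],[-0.02,-1,-0.8,0,0,0,1],[-0.02,-1,-0.8,0,0,0,1]]'
python3 m.py 12 | grep -E "knob|^[0-9]|face|mark|guide"
python3 -c "
from h import *
p=np.load('p_wrist.npy',allow_pickle=True).item();save(p,'w12z.png',(220,150,420,300),4)"
```

```text
time: 14.7
eef_pos: [0.5108, -0.0812, 0.1723]
tcp_rot: [0.077, 0.997, -0.0, 0.0]
contact_force: [-0.4, 1.3, -0.0]
opening: 0.997
wrist stop_face 0.97 [183.  518.1] [0.5076 0.0773 0.04  ]
wrist stop_face 0.44 [429.2 224.9] [ 0.7124 -0.2097  0.04  ]
wrist mark_line 0.62 [170.4 524.5] [0.4983 0.0822 0.04  ]
wrist knob_grip 0.67 [170.  523.4] [0.4904 0.0641 0.0745]
wrist knob_grip 0.57 [228.8 287.3] [ 0.5073 -0.1058  0.0745]
wrist guide_screw 0.95 [223.4 422.4] [ 0.5253 -0.003   0.0525]
top stop_face 0.69 [227.8 226.3] [0.5033 0.0738 0.04  ]
top stop_face 0.6 [359.2 168.6] [0.2156 0.1976 0.04  ]
top mark_line 0.65 [231.3 223.8] [0.4955 0.0793 0.04  ]
top knob_grip 0.4 [225.8 305.1] [ 0.5044 -0.1014  0.0745]
top guide_screw 0.93 [220.4 261.9] [ 0.5184 -0.0061  0.0525]
top guide_screw 0.51 [121.1 356.9] [ 0.7386 -0.2154  0.0525]
15.5 [-0.3483 -0.0327  1.9939  0.      1.1804 -1.7703] [ 0.5111 -0.0782  0.172 ] [ 0.0743  0.9972  0.     -0.    ]
```

View pics/w12z.png

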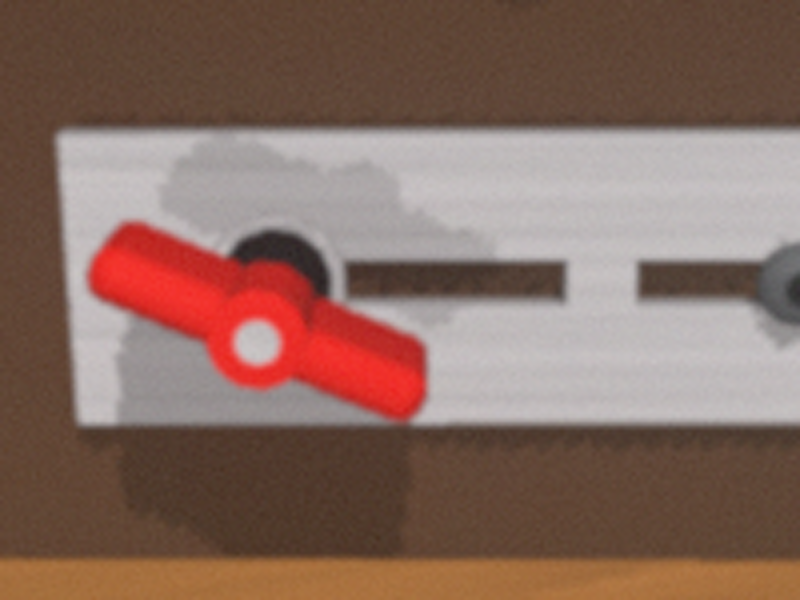

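Run:
```python
from h import *
p=np.load("p_wrist.npy",allow_pickle=True).item()
g=lambda x,y: onz(p,(150+y/4,220+x/4),.0875)
c=g(258,343);print("hub top",c)
for a,b in [((105,298),(395,418)),((100,278),(412,393)),((128,252),(418,362))]:
    A,B=g(*a),g(*b);d=A-B;print(A,B,np.linalg.norm(d),(A+B)/2,np.degrees(np.arctan2(d[1],d[0]))%180)
im=p["pixels"].astype(int);m=((im[...,0]>215)&(im[...,1]<75)&(im[...,2]<75));m[:,:238]=0;m[:150]=0;m[270:]=0;m[:,345:]=0
ys,xs=np.nonzero(m);P=np.array([onz(p,(y,x),.0875)[:2] for y,x in zip(ys,xs)]);u=P-P.mean(0);w,v=np.linalg.eigh(u.T@u);d=v[:,1];print(len(P),P.mean(0),np.degrees(np.arctan2(d[1],d[0]))%180, np.ptp(u@d),np.ptp(u@v[:,0]))
```

```text
hub top [ 0.50830314 -0.10681138  0.0875    ]
[ 0.4962248  -0.13148059  0.0875    ] [ 0.5257616  -0.08532895  0.0875    ] 0.05479412760827357 [ 0.5109932  -0.10840477  0.0875    ] 57.380976080590614
[ 0.49258707 -0.13156583  0.0875    ] [ 0.52156729 -0.08163183  0.0875    ] 0.05773436842674471 [ 0.50707718 -0.10659883  0.0875    ] 59.87037808964318
[ 0.48880638 -0.12583271  0.0875    ] [ 0.51602583 -0.07971668  0.0875    ] 0.053549851868964056 [ 0.50241611 -0.1027747   0.0875    ] 59.44925918195517
995 [ 0.5056526  -0.10702053] 57.358804372295275 0.0602680867180298 0.017458229649802398
```

```bash
python3 -m crank '[[0,-0.09,0,0,0,0.09,1],[-0.004,-0.189,0,0,0,0.18,1],[-0.004,-0.189,0,0,0,0.27,1],[-0.004,-0.189,0,0,0,0.36,1],[-0.004,-0.189,0,0,0,0.45,1],[-0.004,-0.189,0,0,0,0.54,1],[-0.004,-0.189,0,0,0,0.63,1],[-0.004,-0.189,0,0,0,0.72,1],[-0.004,-0.189,0,0,0,0.81,1],[-0.004,-0.189,0,0,0,0.9,1],[-0.004,-0.189,0,0,0,0.99,1],[-0.004,-0.189,0,0,0,1,1]]'
python3 -m crank '[[0,0,0.1,0,0,0.09,1],[0,0,0.2,0,0,0.18,1],[0,0,0.3,0,0,0.255,1],[0,0,0.3,0,0,0.255,1],[0,0,0.3,0,0,0.255,1]]'
python3 m.py 13 | grep -E "knob|^[0-9]"
```

```text
time: 16.7
eef_pos: [0.5075, -0.1064, 0.1721]
tcp_rot: [0.758, 0.652, 0.0, -0.0]
contact_force: [0.8, 0.3, 0.3]
opening: 0.996
time: 17.2
eef_pos: [0.5074, -0.1064, 0.1271]
tcp_rot: [0.871, 0.49, -0.0, -0.0]
contact_force: [-0.3, 0.3, 0.3]
opening: 1.002
wrist knob_grip 0.82 [251.3 322.8] [ 0.5084 -0.107   0.0745]
18.0 [-0.4025  0.0225  2.0271  0.      1.092   0.1469] [ 0.5075 -0.1064  0.127 ] [ 0.8724  0.4888 -0.     -0.    ]
```

View pics/wrist13.png

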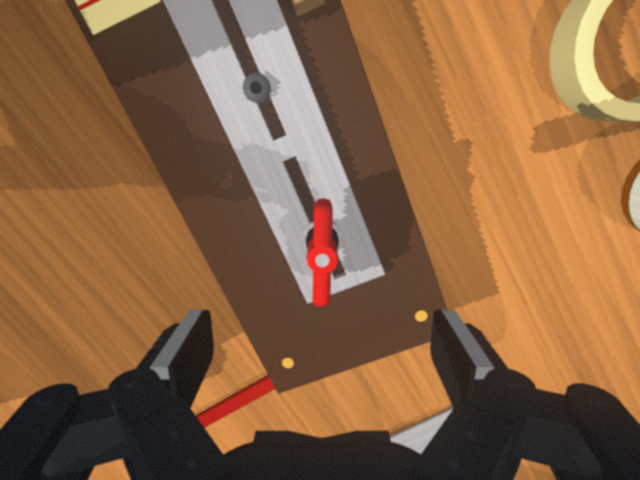

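```bash
python3 -m crank '[[0,0,0.25,0,0,0,1],[0,0,0.5,0,0,0,1],[0,0,0.573,0,0,0,1],[0,0,0.573,0,0,0,1],[0,0,0.573,0,0,0,0.3],[0,0,0.573,0,0,0,0],[0,0,0.573,0,0,0,0],[0,0,0.573,0,0,0,0],[0,0,0.573,0,0,0,0],[0,0,0.573,0,0,0,0]]' 80
python3 -c "
from h import *
s=telemetry.get_state();print(s['time'],s['eef_pos'],s['contact_force'],s['wrist_torque'],s['opening'],s['qpos'])
p=imaging.read_camera('wrist');save(p,'w14.png')"
```

```text
time: 19.0
eef_pos: [0.5079, -0.1065, 0.0431]
tcp_rot: [0.872, 0.489, -0.0, -0.0]
contact_force: [-4.9, 2.3, 11.0]
opening: 0.107
19.0 [ 0.50793547 -0.1064682   0.04312529] [-4.91518253  2.28513443 11.0169738 ] [0.27135967 0.60657423 0.03308681] 0.10666541695062765 [-4.02283354e-01  1.46260964e-01  2.07110275e+00 -7.61062425e-06
  9.24323049e-01  1.47072022e-01]
```

View pics/w14.png

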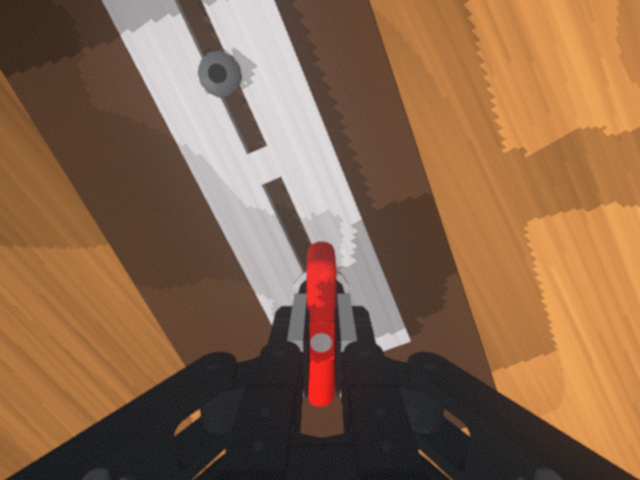

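```bash
python3 -m crank '[[0,0,0,0,0,0.08,0],[0,0,0.001,0,0,0.16,0],[0,0,0.002,0,0,0.24,0],[0,0,0.002,0,0,0.32,0],[0,0,0.003,0,0,0.4,0],[0,0,0.003,0,0,0.5,0]]'
cat > st.py <<'E'
from h import *
np.set_printoptions(precision=3,suppress=True)
s=telemetry.get_state();print(s['time'],s['eef_pos'],s['contact_force'],s['wrist_torque'],round(s['opening'],3),s['qpos'][[0,5]],s['joint_efforts'][5])
E
python3 st.py
```

```text
time: 19.65
eef_pos: [0.5084, -0.1073, 0.0429]
tcp_rot: [0.993, 0.12, 0.0, 0.001]
contact_force: [-2.8, 0.5, 7.3]
opening: 0.105
19.65 [ 0.508 -0.107  0.043] [-2.846  0.524  7.27 ] [-0.211  0.541  0.212] 0.105 [-0.402  0.93 ] -0.5971059948205948
```

```bash
python3 -m crank '[[0,0,0,0,0,0.09,0],[0,0,0.001,0,0,0.18,0],[0,0,0.002,0,0,0.27,0],[0,0,0.002,0,0,0.36,0],[0,0,0.003,0,0,0.45,0],[0,0,0.003,0,0,0.5,0]]'; python3 st.py
python3 -m crank '[[0,0,0,0,0,0.09,0],[0,0,0.001,0,0,0.18,0],[0,0,0.001,0,0,0.2,0]]'; python3 st.py
```

```text
time: 20.25
eef_pos: [0.5081, -0.1081, 0.0427]
tcp_rot: [0.963, -0.268, 0.001, 0.002]
contact_force: [-4.9, -3.1, 9.3]
opening: 0.109
20.25 [ 0.508 -0.108  0.043] [-4.868 -3.118  9.342] [-0.548  0.992  0.37 ] 0.109 [-0.403  1.714] 0.09832805022597313
time: 20.55
eef_pos: [0.5078, -0.1084, 0.0426]
tcp_rot: [0.91, -0.416, 0.0, 0.002]
contact_force: [-4.6, -4.3, 11.0]
opening: 0.106
20.55 [ 0.508 -0.108  0.043] [-4.582 -4.284 11.023] [-0.697  1.163  0.134] 0.106 [-0.404  2.028] 0.15223538037389517
```

```bash
python3 -m crank '[[0,0,0,0,0,0.09,0],[0,0,0.001,0,0,0.18,0],[0,0,0.001,0,0,0.2,0]]'; python3 st.py
python3 -m crank '[[0,0,0,0,0,0.09,0],[0,0,0.001,0,0,0.18,0],[0,0,0.001,0,0,0.22,0],[0,0,0.001,0,0,0.22,0]]'; python3 st.py
```

```text
time: 20.85
eef_pos: [0.509, -0.1098, 0.0432]
tcp_rot: [0.838, -0.546, 0.004, 0.004]
contact_force: [-4.7, -3.4, 11.3]
opening: 0.11
20.85 [ 0.509 -0.11   0.043] [-4.692 -3.439 11.291] [-0.862  0.52   2.855] 0.11 [-0.403  2.331] 2.972050979733467
time: 21.25
eef_pos: [0.5087, -0.1103, 0.0435]
tcp_rot: [0.743, -0.669, 0.006, 0.007]
contact_force: [-4.9, -2.3, 12.5]
opening: 0.106
21.25 [ 0.509 -0.11   0.044] [-4.909 -2.324 12.541] [-0.397  0.478  8.16 ] 0.106 [-0.399  2.652] 8.309587240219116
```

The knob came up firm, with a sharp rise to well above 0.4 N m. I'm unwinding some of the wrist's excess twist before letting go, keeping the torque positive so the knob doesn't loosen.

```bash
python3 -m crank '[[0,0,0,0,0,-0.08,0],[0,0,0,0,0,-0.16,0],[0,0,0,0,0,-0.16,0]]'; python3 st.py; python3 -c "
from h import *
p=imaging.read_camera('wrist');save(p,'w15.png')"
```

```text
time: 21.55
eef_pos: [0.5089, -0.1098, 0.0433]
tcp_rot: [0.815, -0.58, 0.004, 0.005]
contact_force: [-5.8, -3.3, 12.9]
opening: 0.105
21.55 [ 0.509 -0.11   0.043] [-5.839 -3.333 12.925] [-0.738  0.589  4.021] 0.105 [-0.401  2.415] 3.673551455140114
```

View pics/w15.png

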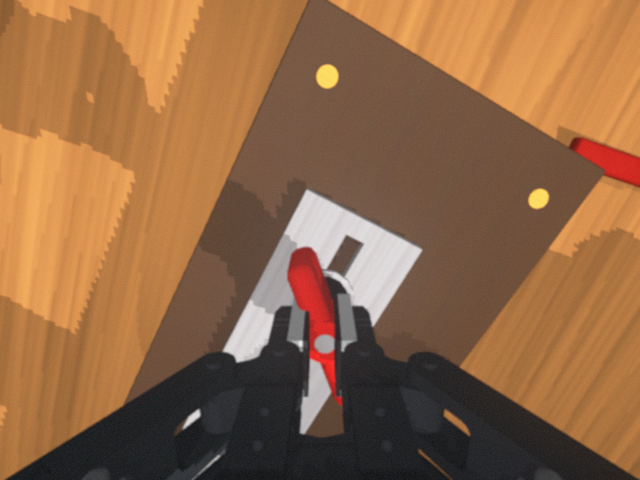

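```bash
python3 -m crank '[[0,0,0,0,0,-0.08,0],[0,0,0,0,0,-0.1,0]]'; python3 st.py
```

```text
time: 21.8
eef_pos: [0.5091, -0.1097, 0.0431]
tcp_rot: [0.855, -0.519, 0.003, 0.004]
contact_force: [-5.1, -4.8, 11.6]
opening: 0.111
21.8 [ 0.509 -0.11   0.043] [-5.143 -4.807 11.614] [-0.996  0.582  1.677] 0.111 [-0.403  2.266] 1.6121164709329605
```

Torque is still positive at 1.7 N m. Opening and lifting.

```bash
python3 -m crank '[[0,0,0,0,0,-0.03,0],[0,0,0,0,0,-0.03,0.5],[0,0,0,0,0,-0.03,1],[0,0,0,0,0,-0.03,1],[0,0,0,0,0,-0.03,1],[0,0,-0.25,0,0,-0.03,1],[0,0,-0.5,0,0,-0.03,1],[0,0,-0.8,0,0,-0.03,1],[0,0,-1,0,0,-0.03,1],[0,0,-1,0,0,-0.03,1]]'; python3 st.py; python3 m.py 16 | grep -E "top|knob"; python3 -c "
from h import *
p=np.load('p_top.npy',allow_pickle=True).item();save(p,'t16z.png',(170,170,350,300),4.4)"
```

```text
time: 22.8
eef_pos: [0.5105, -0.1075, 0.1955]
tcp_rot: [0.863, -0.506, 0.005, -0.001]
contact_force: [-0.4, -0.8, 0.2]
opening: 0.998
22.8 [ 0.51  -0.107  0.195] [-0.362 -0.786  0.154] [-0.036 -0.041  0.006] 0.998 [-0.402  2.229] -0.0003470507090241881
wrist stop_face 0.79 [372.6 235.4] [0.5065 0.0815 0.04  ]
wrist stop_face 0.4 [224.1 327.8] [ 0.5018 -0.0997  0.04  ]
wrist knob_grip 0.55 [224.8 326.9] [ 0.5071 -0.107   0.0745]
wrist knob_grip 0.39 [371.6 234.3] [0.5123 0.0536 0.0745]
wrist stop_plate 0.65 [277.6 275.9] [ 0.5189 -0.034   0.046 ]
wrist length_stop 0.64 [369.8 202.5] [0.538 0.069 0.071]
top stop_face 0.94 [227.3 224.9] [0.5044 0.0769 0.04  ]
top stop_face 0.84 [359.7 162.1] [0.2145 0.2117 0.04  ]
top mark_line 0.7 [230.3 222.8] [0.4977 0.0815 0.04  ]
top guide_screw 0.83 [218.6 260.8] [ 0.5223 -0.0037  0.0525]
top stop_plate 0.81 [336.9 117.1] [0.2646 0.309  0.046 ]
top stop_plate 0.59 [220.5 274.4] [ 0.5187 -0.033   0.046 ]
top length_stop 0.85 [212.5 226.9] [0.5338 0.0678 0.071 ]
top length_stop 0.6 [366.1 151.5] [0.2053 0.2258 0.071 ]
top saw_station 0.59 [216.1 228.2] [0.5335 0.0761 0.    ]
```

View pics/wrist16.png

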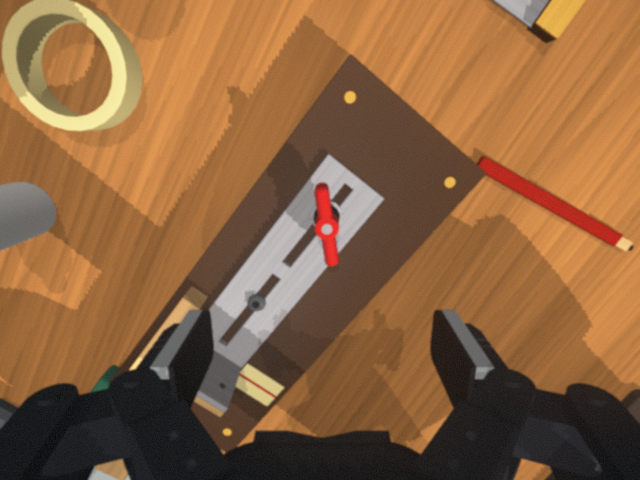

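View pics/t16z.png

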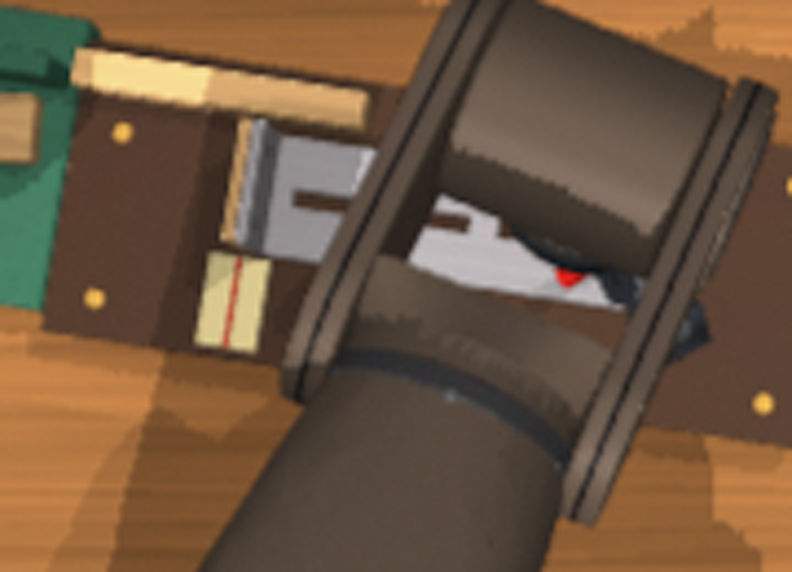

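```bash
python3 -m crank '[[-0.2,-0.14,0,0,0,-0.09,1],[-0.4,-0.28,0,0,0,-0.18,1],[-0.6,-0.42,0,0,0,-0.27,1],[-0.8,-0.56,0,0,0,-0.36,1],[-0.97,-0.69,0,0,0,-0.45,1],[-0.97,-0.69,0,0,0,-0.54,1],[-0.97,-0.69,0,0,0,-0.63,1],[-0.97,-0.69,0,0,0,-0.72,1],[-0.97,-0.69,0,0,0,-0.81,1],[-0.97,-0.69,0,0,0,-0.9,1],[-0.97,-0.69,0,0,0,-1,1],[-0.97,-0.69,0,0,0,-1,1]]'
python3 -m crank '[[0,0,0,0,0,-0.09,1],[0,0,0,0,0,-0.18,1],[0,0,0,0,0,-0.27,1],[0,0,0,0,0,-0.36,1],[0,0,0,0,0,-0.45,1],[0,0,0,0,0,-0.54,1],[0,0,0,0,0,-0.63,1],[0,0,0,0,0,-0.72,1],[0,0,0,0,0,-0.81,1],[0,0,0,0,0,-0.9,1],[0,0,0,0,0,-1,1],[0,0,0,0,0,-1,1]]'
python3 -m crank '[[0,0,0.1,0,0,-0.09,1],[0,0,0.2,0,0,-0.18,1],[0,0,0.3,0,0,-0.27,1],[0,0,0.43,0,0,-0.35,1],[0,0,0.43,0,0,-0.35,1],[0,0,0.43,0,0,-0.35,1]]'
python3 m.py 17 | grep wrist; python3 st.py
```

```text
time: 24.8
eef_pos: [0.5268, 0.0711, 0.1898]
tcp_rot: [0.968, 0.252, 0.0, 0.0]
contact_force: [0.6, -0.9, -0.5]
opening: 0.997
time: 26.0
eef_pos: [0.5268, 0.0711, 0.1898]
tcp_rot: [0.507, 0.862, 0.0, 0.0]
contact_force: [0.4, 0.4, -1.2]
opening: 1.001
time: 26.6
eef_pos: [0.5267, 0.0711, 0.1252]
tcp_rot: [0.255, 0.967, -0.0, -0.0]
contact_force: [-0.1, 0.5, 0.9]
opening: 0.999
wrist stop_face 0.83 [206.3 317.9] [0.5085 0.0791 0.04  ]
wrist mark_line 0.91 [193.4 311.9] [0.4987 0.08   0.04  ]
wrist mark_line 0.61 [225.9 335.9] [0.5267 0.0831 0.04  ]
wrist knob_grip 0.73 [346.8  78.4] [ 0.506  -0.1034  0.0745]
wrist knob_grip 0.42 [287.  224.5] [0.5178 0.0062 0.0745]
wrist guide_screw 0.84 [287.1 222.1] [ 0.523  -0.0059  0.0525]
wrist length_stop 0.95 [260.8 322.8] [0.5342 0.0683 0.071 ]
wrist saw_station 0.82 [224.9 338.4] [0.5378 0.0809 0.    ]
wrist saw_station 0.71 [188.  539.8] [0.5891 0.2317 0.    ]
27.4 [0.527 0.071 0.125] [ 0.332  0.65  -0.756] [ 0.072 -0.007  0.015] 1.002 [-0.057 -1.116] 0.000529941899003461
```

View pics/wrist17.png

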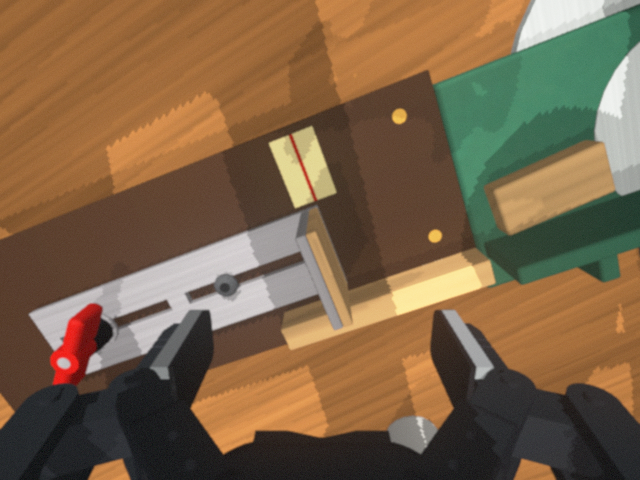

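```bash
python3 -m crank '[[0,0,0.05,0,0,-0.08,1],[0,0,0.1,0,0,-0.16,1],[0,0,0.13,0,0,-0.23,1],[0,0,0.13,0,0,-0.23,1],[0,0,0.13,0,0,-0.23,1]]'
python3 - <<'E'
from h import *
p=imaging.read_camera('wrist');np.save("p_wrist.npy",p,allow_pickle=True);save(p,'w18.png');save(p,'w18z.png',(280,160,380,235),8)
E
```

```text
time: 27.9
eef_pos: [0.5268, 0.0711, 0.1058]
tcp_rot: [0.076, 0.997, -0.0, -0.0]
contact_force: [0.5, 0.4, -1.0]
opening: 0.995
```

View pics/w18z.png

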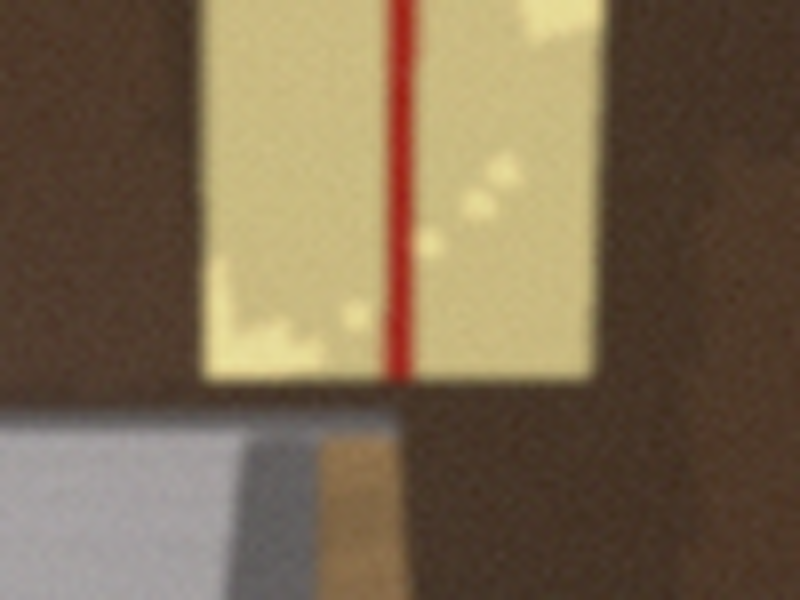

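View pics/w18.png

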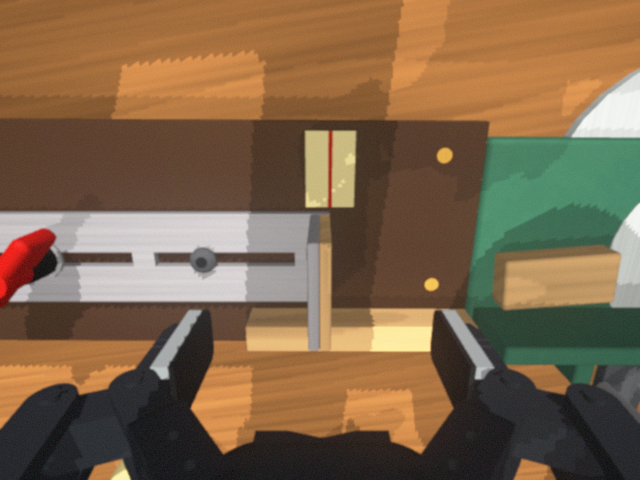

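Run:
```python
from h import *
import numpy as np
p=imaging.read_camera("scene");save(p,"s19.png")
save(p,"s19z.png",(290,215,410,295),6)
im=p["pixels"].astype(int);m=((im[...,0]>150)&(im[...,1]<80)&(im[...,2]<80));m[:,:285]=0;m[:225]=0;m[290:]=0;m[:,350:]=0
ys,xs=np.nonzero(m);P=np.array([onz(p,(y,x),.08)[:2] for y,x in zip(ys,xs)]);u=P-P.mean(0);w,v=np.linalg.eigh(u.T@u);d=v[:,1];print(len(P),P.mean(0),np.degrees(np.arctan2(d[1],d[0]))%180,np.ptp(u@d))
```

```text
84 [ 0.50377765 -0.10508935] 130.00147091141991 0.06312856163225768
```

View pics/s19z.png

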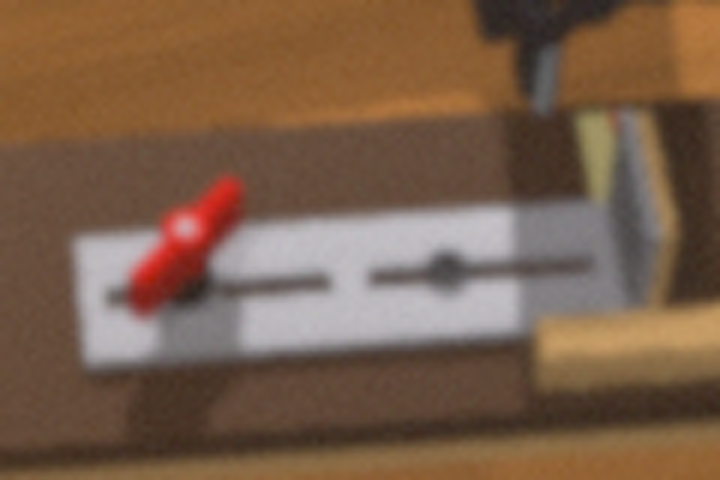

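```bash
python3 -m crank '[[0,0,-0.3,0,0,0,1],[0,0,-0.6,0,0,0,1],[0,0,-0.8,0,0,0,1],[0,0,-0.8,0,0,0,1]]'
python3 m.py 20 | grep -E "stop_face|mark"; python3 -c "
from plant import ticket; print(ticket.sign_off())"
```

```text
time: 28.4
eef_pos: [0.5302, 0.071, 0.2328]
tcp_rot: [0.075, 0.997, 0.0, 0.006]
contact_force: [0.1, -0.1, -0.3]
opening: 0.999
wrist stop_face 0.96 [177.1 324.5] [0.5106 0.0774 0.04  ]
wrist stop_face 0.72 [210.7 316.3] [0.5419 0.0646 0.04  ]
wrist mark_line 0.77 [163.6 327. ] [0.4984 0.0816 0.04  ]
top stop_face 0.64 [225.5 223.8] [0.5084 0.0794 0.04  ]
top mark_line 0.58 [230.8 222.3] [0.4966 0.0826 0.04  ]
top mark_line 0.38 [121.8 360.6] [ 0.7404 -0.2245  0.04  ]
the job is handed in; nothing more can be done
None
```

The length stop is on the red line and locked, and I handed the job in at about 29 s. I slid the grey stop about 43 mm along its slots, released it, then turned the wing knob clockwise until it came up firm.

**Face on the line:** In the close-up wrist view after tightening, the face corner and the line's centre fall on the same pixel column, within about 0.2 mm. The network's point estimates put the face 2 to 6 mm short of the line. They scatter by a few millimetres, so I trusted the close-up.

**Knob tight:** The wing turned about 1.9 rad in the scene picture, against 0.5 rad at most between torque checks. Torque stayed at or below 0.4 N m, then rose sharply. I overshot firm: the wrist wound up to about 8 N m before I backed it off to below 2 N m and opened the fingers. The wing did not visibly spring back.

**First grasp missed:** The fingers closed on top of the upright because the real fingertips sit about 25 mm behind the reported tool point. They pressed on it with about 7 N and did not visibly move the stop; I then regripped lower.

**Leaving things alone:** The gripper was clear of everything, with contact force near zero, at hand-in. I kept away from the other items, and the pictures I looked at showed no disturbance, but I did not measure each one.

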